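Index the reed tester to the next reed and start it

ROBOT

A 6-joint arm with a two-finger parallel gripper is mounted at the origin on the work surface. World frame = base frame: x ahead of the robot, y to its left, z up, the work surface at z = 0. Lengths are in mm, angles in rad, forces in N, time in s.
With the tool pointing down it reaches from about 300 to 875 mm from the base axis. Payload 6.4 kg.
Tool frame: the origin (TCP) lies on the centre line of the jaws, within the pads' length; the fingertips stand tcp_to_tips ahead of it and the grasp point (between the pads) is the TCP (tcp_to_tips is the distance from the TCP to the fingertips, in mm); z points along the fingers, y is the line along which they close (so a half turn about z gives the same grasp; the last joint's range is limited). The gripper opens to 85 mm and grips with 20 to 120 N. Pads are 22 mm wide; open, the fingers measure 114 mm over their backs; the gripper's body (76 mm by 85 mm) begins 54 mm behind the grasp point. The pads swing forward as they close: fully open they stand 13 mm farther back than shut.
Start: joints at [0.915, 0.181, 1.607, -0, 1.354, -0.206], TCP at [249.993, 517.827, 250.288] pointing down, gripper open.
Joint ranges: [-2.99, 2.99], [-0.89, 2.07], [0.3, 2.58], [-1.14, 4.28], [0, 2.63], [-3.12, 3.12]. Speed limits (rad/s): [2.57, 2.57, 3.01, 3.14, 3.14, 3.14].

INTERFACE

Orientations are given as [roll, pitch, yaw] about the fixed x, y, z axes, in that order (R = Rz(yaw) Ry(pitch) Rx(roll)).
In Python, from workcell import * gives the robot as it stands. The module is installed in compiled form; this text tells all that it offers.
- The arm moves only by the shell command python3 -m crank 'ROWS' [FORCE]. ROWS is JSON, a list of rows, each a list of 7 numbers: the shift along the tool's x, y, z in mm, then the turn, a rotation vector about the tool's x, y, z in degrees, then the finger opening in mm, from 0 to 85.4. A call has exactly 8 rows; each row is the pose to reach, as a shift and turn from the pose commanded when the call began, along the tool's axes at that moment; what a row does not reach only later rows make up. A row lasts 1/12 s, in which the tool goes at most 41.7 mm and 7.16 degrees, less where a joint would pass 70% of its speed; a pose out of reach is approached as far as the arm can. A call with a gripper value outside its range is refused whole. The fingers move at their own pace and stop on an object; FORCE is the grip in N (left out, the last holds). Time passes only in rows, so rows that repeat a pose let the fingers close, or fill a call up. It gives the time, the measured TCP pose, the force, the opening and the grip force at its end, in the units of the state.
- state(): the state, without advancing time (a new reading comes with each control period).
- read_camera(name): name is "scene" or "top" or "wrist"; returns the picture (400x640x3 uint8, red, green, blue); there is no depth.
- camera_model(name): a dict with "mtx" (3x3 intrinsics, pixels), "pose" (4x4, takes a point from camera to world coordinates). Camera axes: x right, y down, z forward; pixel columns grow to the right and rows downward; lengths in mm; the calibration is good to about 2 mm. The wrist camera is an equidistant fisheye: a pixel r from the principal point sees the ray r / f radians off the axis. A picture is of the moment at which its call begins: read the wrist's pose just before it. camera_model takes no time and is no camera call; for the wrist camera it gives the pose at the moment of the call.
- finish_job(): hands the job in; it is judged then, once.
Trained networks look in the newest picture that a camera, given by its name, has taken for a name from the list of things; names that differ only in an ending like _2 or _b are one class to them, and where a whole thing is asked for, a point or a joint stands for the part that bears it (a point fixed in the world has none). Each returns a list of dicts, best first, with "conf" (0 to 1); they miss things now and then, are a little off and sometimes report something else, mostly with a low value. They report only what shows in the picture. A call takes as long as a camera call.
- search_frame(camera, query): "pixel" ([row, column] in pixels, amid what is visible of it).
- trace(camera, query): "pixels" (400x640 bool, what is visible of it) and "pixel" ([row, column] in pixels, amid what is visible of it).
The state is a dict: "clock": time; "joints": joint angles; "joint_vel": joint speeds; "effort": joint torques, N m; "position": TCP position; "tcp_rot": TCP orientation; "force": force on the tool from outside, world axes, zero at the start; "moment": the same for the moment, N m; "gripper_width": finger opening in mm; "finger_force": force on a finger pad.
Only numpy, scipy, OpenCV 4.12 (cv2) and the standard library are available. Lean on these libraries where they do the work, as an engineer would, in place of code of your own. Each camera call takes 0.05 s, during which the arm holds its last target. There are 200 camera calls.

TASK

Index the reed tester's turntable on by one hole, counter-clockwise seen from above: draw the spring index plunger, swing the table round by it, and let the pin drop fully home in the very next hole, without wrenching the pin against the index ring. Then press the chrome start button right down and let it go. Leave the other things on the bench where they are.

Things in the scene. Friction and masses are not known exactly. Their poses are not given: they have to be found in the camera images.
- tester: Reed tester fixed to the bench: grey housing 300 x 345 mm, deck 60 mm high. Origin on the vertical turntable axis at bench level; x to the back, y to the start button's side. On the deck (mm): turntable 132 across, top 90, clamp nut 112 high; nozzle bridge x 37 to 142, y 0, 126 high; bellows 86 across at x 118, y 155, 134 high; gauge x 138, y -85, 125 high; button x -70, y 165.
- index_ring: Fixed steel ring, 208 mm across, face 74 mm above the bench; origin and axes as the tester. 8 hole shoes on an 85 mm radius are clamped where the reeds need them, so holes are NOT evenly spaced: counter-clockwise of the home hole the next lies anywhere from 36 to 54 degrees on, the one after 84 to 96. No listed pose tells where: find it by feel. Holes are 1.5 mm wider than the pin.
- index_pin: Steel pin, 8 mm diameter, end rounded 1.5 mm, part of the plunger and moving with it. Origin on the pin's axis, at bench level when home; its tip is 68 mm above the origin, so 6 mm deep in the hole when home. More than 22 N between pin and ring does harm; the spring's own 6 to 10 N does not.
- plunger_knob (a point): Centre of the pull knob: upright black fluted cylinder, 24 mm diameter, 20 mm tall, 120 mm above the bench when home, 85 mm from the turntable axis (at 205 degrees counter-clockwise from the tester's +x at turntable joint 0). Under it 4 mm of stem, then a barrel 18 mm across (21 at its foot) on a lug 30 mm wide along the turning direction, top 90 mm above the bench, moving with the turntable.
- plunger (a joint): How far the index plunger is drawn up, m: 0 = pin home, 0.006 = tip level with the ring's face (it reads 5 to 6 mm while riding on it between holes), 0.010 = upper stop. A spring pushes it down with 6 N at home, 8.4 N riding, 10 N at the stop; it stays up only while held or riding.
- turntable (a joint): Turntable angle, rad, counter-clockwise from above positive; 0 = pin in the home hole, where it starts (play 0.009 either way). Its bearing drags about 1.2 N at the knob, the riding pin about 1 N more, a little more when turned fast; it stays where it is left. Stops at -1.5 and 2.2.
- start_top (a point): Centre of the top face of the chrome push button on the tester's deck, 28 mm in diameter, pressed straight down; 82 mm above the bench when up.
- start (a joint): How far the start button is pressed, m: 0 = up, 0.006 = right down (5 N); it springs back up when let go.
- comb: Bystander: blue acrylic comb, 104 x 27 x 7 mm, lying on the bench; origin at the centre of its underside, x along it.
- reed_plate: Bystander: brass reed plate, 104 x 27 x 4 mm, lying on the bench; origin at the centre of its underside, x along it.
- scraper: Bystander: steel scraper with boxwood handle, 172 mm long and 20 mm thick, lying on the bench; origin under its middle, x along it towards the blade.
- cover_plate: Bystander: round nickel cover plate, 80 mm across, 13 mm high, lying on the bench; origin at the centre of its underside.
- screw_tin: Bystander: small round steel tin, 39 mm across, 15 mm high, standing on the tester's deck between button and bellows; origin at the centre of its underside.
- screwdriver: Bystander: wood-handled screwdriver, 150 mm long, 26 mm thick, lying on the bench; origin under its middle, x along it towards the tip.
- tuning_fork: Bystander: steel tuning fork, 128 mm long, 8 mm thick, lying on the bench; origin between stem and tines, x along it towards the tines.

How it is judged (in metres and radians):
On the way, in this order (a step that is already met when the one before it is completed fails the run):
1. the index pin is drawn clear of the home hole (value of joint plunger above 0.0055 m), for 0.05 s.
2. the turntable is turned on counter-clockwise and the pin has dropped home in the next hole (value of joint plunger below 0.0012 m and value of joint turntable between 0.58 and 1 rad), for 0.2 s.
3. the start button is pressed right down (value of joint start above 0.0045 m), for 0.05 s.
At the end, for the whole second after the job is handed in: The plunger is within 1.2 mm of home with the turntable 0.58 to 1.0 rad (33 to 57 degrees) counter-clockwise of the home hole, which is possible only in the next hole; the start button has been pressed more than 4.5 mm after that and is up again (under 2 mm) (all of step 2 and value of joint start below 0.002 m); the robot touches nothing.
It fails at once if pin wrenched or jammed against the index ring (more than 22 N between them) (contact force between index_pin and index_ring above 22 N).
It fails at once if start button pressed while the pin is not home in the next hole (value of joint start above 0.003 m and (value of joint plunger above 0.002 m or value of joint turntable below 0.58 rad)).
It fails at once if a bystander moved more than 10 mm (distance of any of comb, reed_plate, scraper, cover_plate, screw_tin, screwdriver, tuning_fork from where it was at the start of the episode above 0.01 m).
It also fails if it takes over 54 s, if anything falls off the work surface, if the arm or the gripper's body presses on something with over 40 N, if the wrist force passes 120 N, or if a joint passes its speed limit or range.

## Working session

There is one attempt and no reset: what is moved stays moved. The work goes in short steps, Python scripts to look and compute and a shell command to move; the robot and the scene stay as the last step left them, time stands still between calls to the robot, and variables do not carry over. Pictures are saved under pics/ and viewed, at most 10 in all, crops included, and the job is handed in when it is done.

```bash
mkdir -p pics; cat > h.py <<'E'
from workcell import *
import numpy as np, cv2
from scipy.spatial.transform import Rotation as R
def ray(cam,px,m=None):
    m=m or camera_model(cam);K=np.array(m["mtx"]);T=np.array(m["pose"])
    x=(px[1]-K[0,2])/K[0,0];y=(px[0]-K[1,2])/K[1,1]
    if cam=="wrist":
        r=np.hypot(x,y);d=np.array([np.sin(r)*x/r,np.sin(r)*y/r,np.cos(r)])
    else: d=np.array([x,y,1.])
    return T[:3,3],T[:3,:3]@(d/np.linalg.norm(d))
def atz(cam,px,z,m=None):
    o,d=ray(cam,px,m);return o+d*(z-o[2])/d[2]
def tri(rs):
    A=sum(np.eye(3)-np.outer(d,d) for o,d in rs);b=sum((np.eye(3)-np.outer(d,d))@o for o,d in rs)
    return np.linalg.solve(A,b)
E
python3 - <<'E'
from h import *
np.set_printoptions(precision=1,suppress=True)
s=state();print(s)
for c in ["scene","top","wrist"]:
    m=camera_model(c);im=read_camera(c);cv2.imwrite(f"pics/{c}0.png",im[:,:,::-1]);print(c,np.array(m["pose"]).tolist(),np.array(m["mtx"]).tolist())
    for q in ["plunger_knob","start_top","index_ring","tester","screw_tin"]:
        try:
            r=search_frame(c,q)
            print(c,q,[(np.round(a["pixel"]),round(a["conf"],2)) for a in r[:3]])
        except Exception as e: print(q,e)
E
```

```text
{'clock': 0.0, 'joints': array([ 0.9,  0.2,  1.6,  0. ,  1.4, -0.2]), 'joint_vel': array([ 0., -0., -0., -0.,  0.,  0.]), 'effort': array([  0. , -44.5, -35.1,  -0. ,   0. ,   0. ]), 'position': array([249.7, 517.4, 249.4]), 'tcp_rot': array([-3.1, -0. ,  2.7]), 'force': array([-0.2, -0.3,  0.6]), 'moment': array([ 0., -0., -0.]), 'finger_force': 0.0, 'gripper_width': 85.27811829171553}
scene [[-0.610441687187466, 0.6005819985091555, -0.5163934639501824, 1090.3864684202026], [0.7920105466720826, 0.45546576596160854, -0.4065344142839496, 410.2799050626916], [-0.008957706397765277, -0.657154623436337, -0.7537025675903841, 893.2933452992789], [0.0, 0.0, 0.0, 1.0]] [[391.1390331932733, 0.0, 326.21220145492936], [0.0, 391.1390331932733, 199.0004548059239], [0.0, 0.0, 1.0]]
scene plunger_knob [(array([142., 257.]), 0.65), (array([170., 319.]), 0.37)]
scene start_top []
scene index_ring [(array([219., 320.]), 0.59)]
scene tester [(array([228., 319.]), 0.88)]
scene screw_tin [(array([247., 354.]), 0.72)]
top [[-0.056547964726413484, -0.9774004474365836, 0.2036926435492112, 277.1543709884907]
[... 315 characters left out ...]
nob [(array([218., 343.]), 0.52)]
top start_top [(array([216., 279.]), 0.64)]
top index_ring [(array([197., 313.]), 0.76)]
top tester [(array([190., 321.]), 0.91)]
top screw_tin []
wrist [[0.43320969806461906, 0.8590711071654182, 0.27262830068858096, 181.48428568411666], [0.9012931509541193, -0.41295457952186637, -0.13091665782135145, 551.9763514543902], [0.00011638709562930285, 0.30243238597329497, -0.9531708337798337, 374.0384013323512], [0.0, 0.0, 0.0, 1.0]] [[309.70691628693146, 0.0, 323.29742558963494], [0.0, 309.70691628693146, 200.35773530043957], [0.0, 0.0, 1.0]]
wrist plunger_knob []
wrist start_top []
wrist index_ring []
wrist tester [(array([385., 174.]), 0.71)]
wrist screw_tin []
```

```bash
python3 - <<'E'
import cv2
a=cv2.imread("pics/top0.png")[110:290,200:440];cv2.imwrite("pics/topc.png",cv2.resize(a,None,fx=3.33,fy=3.33,interpolation=2))
a=cv2.imread("pics/scene0.png")[80:330,180:480];cv2.imwrite("pics/scenec.png",cv2.resize(a,None,fx=2.4,fy=2.4,interpolation=2))
E
```

```text
(no output)
```

View pics/topc.png

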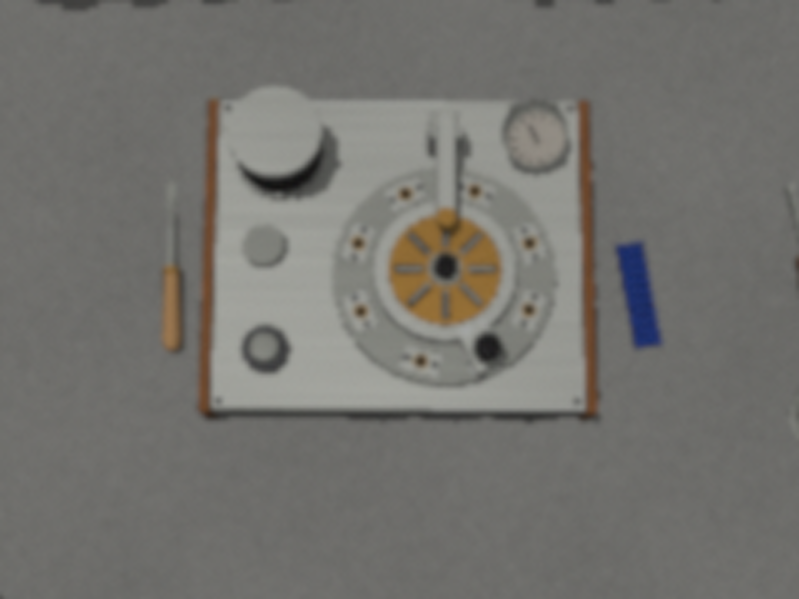

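View pics/scenec.png

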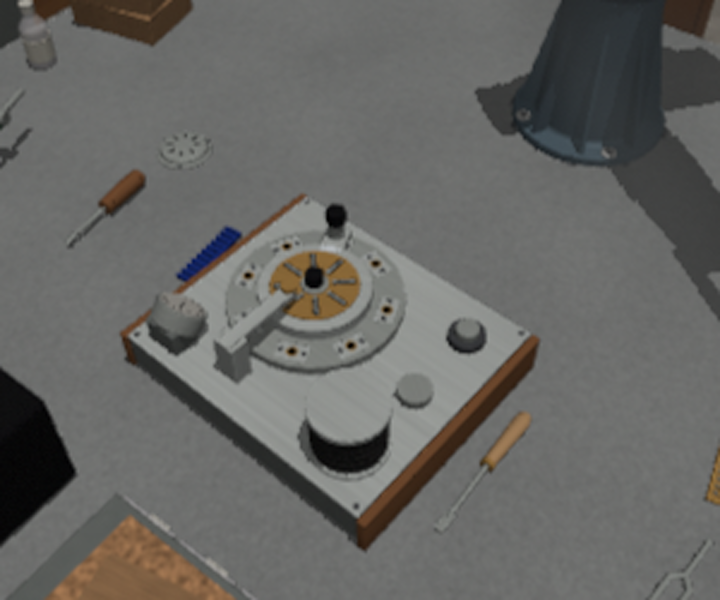

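The top view shows the knob at crop (488,346), the button at (264,347), the tin at (264,246) and the next hole counter-clockwise at about (528,310). The scene view confirms the knob at about full pixel (170,319).

```bash
python3 - <<'E'
from h import *
from scipy.optimize import least_squares
np.set_printoptions(precision=1,suppress=True)
f=lambda c,r:((r+.5)/3.33-.5+110,(c+.5)/3.33-.5+200)
P=lambda c,r,z:atz("top",f(c,r),z)
k=P(488,346,129);b=P(264,347,82);nut=P(445,266,112)
H=np.array([P(*h,74) for h in [(528,310),(529,243),(475,190),(405,193),(358,243),(361,310),(420,361)]])[:,:2]
r=least_squares(lambda c:np.hypot(*(H-c).T)-85,nut[:2]);c=r.x
print("knob",k,"btn",b,"nut",nut,"centre",c,r.fun)
print("knob tri",tri([ray("top",f(488,346)),ray("scene",(170.5,319.5))]))
# tester yaw: button at (-70,165)
v=b[:2]-c;yaw=np.arctan2(v[1],v[0])-np.arctan2(165,-70);print("yaw",np.degrees(yaw),np.hypot(*v),np.hypot(70,165))
a=np.degrees(np.arctan2(*(H-c).T[::-1]));ka=np.degrees(np.arctan2(*(k[:2]-c)[::-1]))
print("knob ang rel",(ka-np.degrees(yaw))%360,np.hypot(*(k[:2]-c)),"holes from home",(a-np.degrees(yaw)-205)%360)
s=state();print(R.from_euler("xyz",s["tcp_rot"]).as_matrix())
E
```

```text
knob [485.2 -93.1 129. ] btn [504.2 106.5  82. ] nut [563.4 -61.2 112. ] centre [566.2 -62. ] [-0.1 -0.4  0.6  0.2 -0.1 -0.5  0.9]
knob tri [486.  -91.7 116.1]
yaw -2.7954172351329745 179.5867699498933 179.2344832893492
knob ang rel 203.77102712178038 86.7363439086989 holes from home [ 40.1  84.5 134.2 179.5 224.8 269.2 319.3]
[[-0.9  0.4  0. ]
 [ 0.4  0.9  0. ]
 [ 0.   0.  -1. ]]
```

```bash
cat >> h.py <<'E'
def go(x,y,z,ydir):  # needed shift/turn in tool axes; ydir = wanted world angle of tool y, deg
    s=state();M=R.from_euler("xyz",s["tcp_rot"]).as_matrix()
    a=np.radians(ydir);Y=np.array([np.cos(a),np.sin(a),0]);Z=np.array([0,0,-1.]);G=np.c_[np.cross(Y,Z),Y,Z]
    print("shift",np.round(M.T@(np.array([x,y,z])-s["position"]),2),"turn",np.round(R.from_matrix(M.T@G).as_rotvec(degrees=True),2))
E
python3 -c "
from h import *
go(486,-92,250,112.2)"
```

```text
shift [-4.7768e+02 -4.4658e+02  2.9000e-01] turn [  0.     0.   -47.97]
```

```bash
python3 -m crank '[[-30,-28,0,0,0,-6,85],[-60,-56,0,0,0,-12,85],[-90,-84,0,0,0,-18,85],[-120,-112,0,0,0,-24,85],[-150,-140,0,0,0,-30,85],[-180,-168,0,0,0,-36,85],[-210,-196,0,0,0,-42,85],[-240,-224,0,0,0,-48,85]]'
python3 -c "
from h import *
go(486,-92,250,112.2)"
```

```text
clock: 1.57
position: [362.5, 228.1, 250.6]
tcp_rot: [-3.141, 0.001, -2.77]
force: [0.9, 0.7, -0.0]
gripper_width: 84.7
finger_force: 0.0
shift [   1.1  -343.14    0.67] turn [-0.01  0.05 -0.92]
```

```bash
python3 -m crank '[[0,-41,0,0,0,0,50],[0,-82,0,0,0,0,50],[0,-123,0,0,0,0,50],[0,-164,0,0,0,0,50],[0,-205,0,0,0,0,50],[0,-246,0,0,0,0,50],[0,-287,0,0,0,0,50],[0,-328,0,0,0,0,50]]'
cat > look.py <<'E'
from h import *
import sys
np.set_printoptions(precision=1,suppress=True)
m=camera_model("wrist");im=read_camera("wrist");cv2.imwrite(f"pics/{sys.argv[1]}.png",im[:,:,::-1])
for q,z in [("plunger_knob",120),("start_top",82),("index_ring",74)]:
    for a in search_frame("wrist",q)[:2]: print(q,np.round(a["pixel"],1),round(a["conf"],2),atz("wrist",a["pixel"],z,m))
print(np.array(m["pose"]).tolist());go(486,-92,250,112.2)
E
python3 look.py w1
```

```text
clock: 2.23
position: [480.1, -78.6, 250.6]
tcp_rot: [-3.141, 0.001, -2.776]
force: [2.0, -0.4, 0.4]
gripper_width: 50.3
finger_force: 0.0
plunger_knob [197.5 310.4] 0.97 [486. -88. 120.]
start_top [257.3 463.7] 0.62 [501.7 103.   82. ]
index_ring [203.1 326.8] 0.83 [499.5 -67.2  74. ]
[[-0.3595120409909714, 0.8891912366727354, 0.2830018321617616, 408.87283922830676], [0.9331399806437494, 0.34288246755523627, 0.1080804791227891, -105.59740200541746], [-0.0009321516429030108, 0.3029365578262884, -0.953010269108193, 374.2983568968073], [0.0, 0.0, 0.0, 1.0]]
shift [ -0.8 -15.9   0.1] turn [ 0.1 -0.  -1.4]
```

View pics/w1.png

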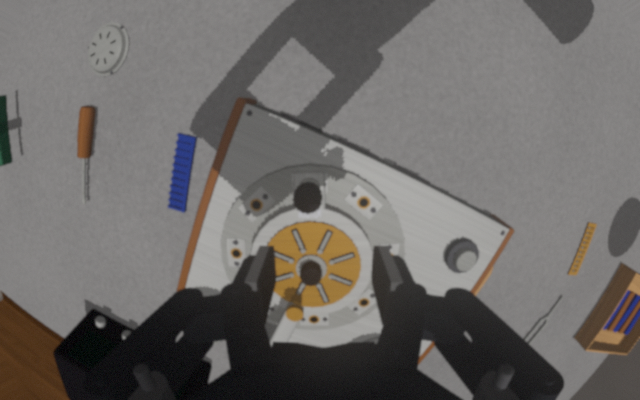

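The wrist view shows the knob at about (row 195, col 308), the next hole at (205,256) to its left, and the button at (257,463). The path down is clear.

```bash
python3 -m crank '[[0,-4,15,0,0,-1,50],[0,-8,30,0,0,-1.4,50],[0,-12,50,0,0,-1.4,50],[0,-12,50,0,0,-1.4,50],[0,-12,50,0,0,-1.4,50],[0,-12,50,0,0,-1.4,50],[0,-12,50,0,0,-1.4,50],[0,-12,50,0,0,-1.4,50]]'
python3 look.py w2; python3 - <<'E'
from h import *
import cv2
t=trace("wrist","plunger_knob")[0];ys,xs=np.where(t["pixels"]);print(xs.min(),xs.max(),ys.min(),ys.max(),t["pixel"])
a=cv2.imread("pics/w2.png")[90:290,180:440];cv2.imwrite("pics/w2c.png",cv2.resize(a,None,fx=3,fy=3,interpolation=2))
E
```

```text
clock: 3.1
position: [484.6, -87.4, 201.6]
tcp_rot: [-3.14, 0.002, -2.75]
force: [0.3, 0.2, 0.2]
gripper_width: 49.7
finger_force: 0.0
plunger_knob [217.  319.5] 0.89 [487.1 -89.2 120. ]
start_top [282.8 484.8] 0.62 [504.3 101.2  82. ]
start_top [218.6 320.6] 0.28 [501.6 -82.8  82. ]
[[-0.3832572287298809, 0.8797690855357616, 0.28128322516968635, 414.0063496293417], [0.9236394766483638, 0.36571238747267293, 0.11464975719892757, -116.1457624078704], [-0.0020034477850218338, 0.30374463910430777, -0.952751373870626, 325.25502497888783], [0.0, 0.0, 0.0, 1.0]]
shift [ -0.   -4.8 -49.1] turn [-0.   0.   0.2]
300 335 198 235 [214.8, 318.2]
```

View pics/w2c.png

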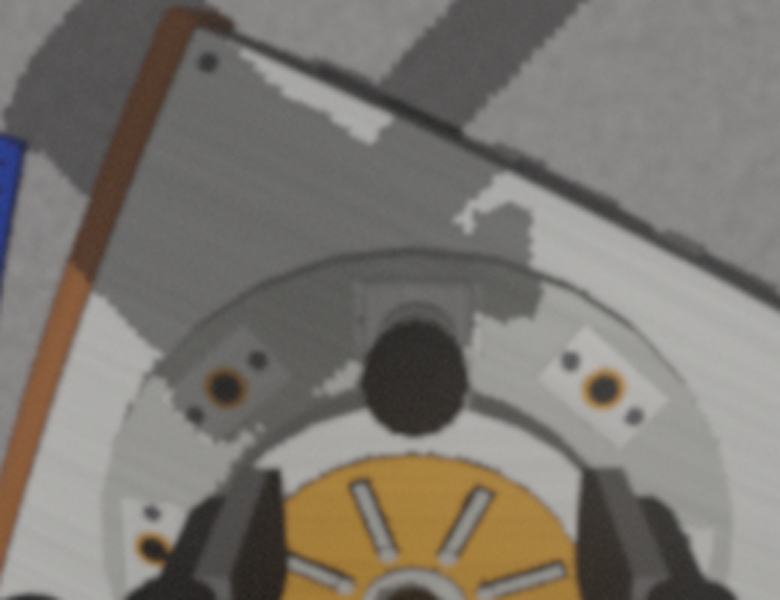

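```bash
python3 - <<'E'
from h import *
from scipy.optimize import least_squares
np.set_printoptions(precision=2,suppress=True)
f=lambda c,r:((r+.5)/3-.5+90,(c+.5)/3-.5+180)
K=[atz("wrist",f(415,378.5),z)[:2] for z in (118,120,122)];k=K[1]
h1=atz("wrist",f(226,387),74)[:2];h7=atz("wrist",f(603,388),74)[:2];h2=atz("wrist",f(152,548),74)[:2]
P=np.array([k,h1,h7,h2]);c=least_squares(lambda c:np.hypot(*(P-c).T)-85,[566,-62]);print(K,h1,h7,c.x,c.fun)
a=np.degrees(np.arctan2(*(P-c.x).T[::-1]));print(a%360,a-a[0])
b=atz("wrist",(282.8,484.8),82);v=b[:2]-c.x;print("yaw by btn",np.degrees(np.arctan2(v[1],v[0])-np.arctan2(165,-70)),np.hypot(*v))
go(*k,200,112.2)
E
```

```text
[array([486.41, -90.55]), array([485.71, -90.8 ]), array([485.  , -91.05])] [ 525.87 -135.24] [483.81 -33.2 ] [564.72 -59.7 ] [-0.08 -0.05  0.14  0.12]
[201.48 242.78 161.86 286.63] [  0.    41.3  320.38  85.15]
yaw by btn -2.0227665301217987 171.24108619109396
shift [-0.25 -3.57  0.68] turn [-0.02  0.02  0.2 ]
```

```bash
python3 -m crank '[[0,-3.6,15,0,0,0,50],[0,-3.6,35,0,0,0,50],[0,-3.6,55,0,0,0,50],[0,-3.6,72,0,0,0,40],[0,-3.6,78,0,0,0,34],[0,-3.6,78,0,0,0,31],[0,-3.6,78,0,0,0,31],[0,-3.6,78,0,0,0,31]]' 20
python3 look.py w3; python3 - <<'E'
import cv2
a=cv2.imread("pics/w3.png")[170:370,200:440];cv2.imwrite("pics/w3c.png",cv2.resize(a,None,fx=3,fy=3,interpolation=2))
E
```

```text
clock: 4.02
position: [486.2, -91.3, 123.5]
tcp_rot: [-3.14, 0.001, -2.751]
force: [-0.1, 0.2, 0.1]
gripper_width: 31.0
finger_force: 0.0
plunger_knob [237.2 318.4] 0.7 [ 470.1 -100.1  120. ]
plunger_knob [272.4 325.2] 0.55 [485.9 -90.2 120. ]
start_top [328.6 525.9] 0.78 [503.9 101.9  82. ]
start_top [290.8 627.1] 0.31 [434.2 232.9  82. ]
index_ring [247.1 296.1] 0.73 [ 501.4 -103.2   74. ]
index_ring [326.9 525.1] 0.43 [506.7 109.9  74. ]
[[-0.38263490673123235, 0.8800860861363874, 0.28113877203245147, 415.61841371240325], [0.9238977019596382, 0.3651105023820434, 0.11448736770504235, -120.00737605705429], [-0.001887978940250976, 0.3035503286762599, -0.9528135355336079, 247.1519808290303], [0.0, 0.0, 0.0, 1.0]]
shift [   0.1   -1.  -126.7] turn [-0.1  0.1  0.2]
```

View pics/w3c.png

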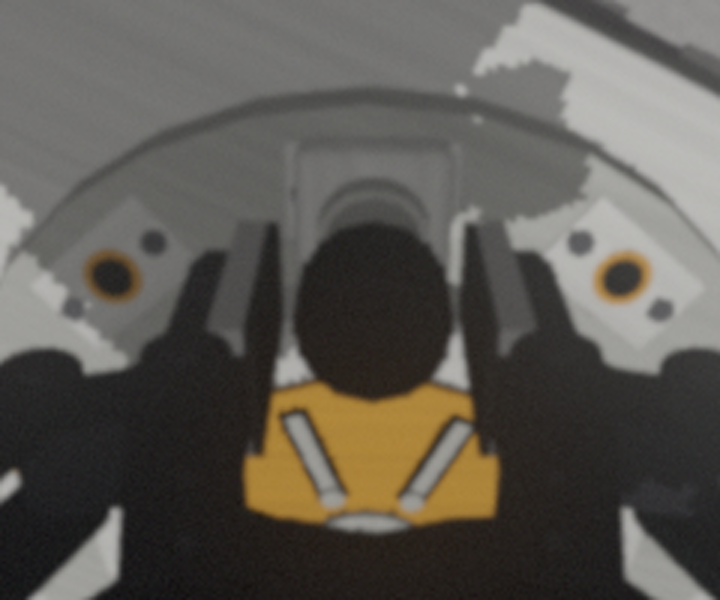

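The knob sits centred between the pads: crop columns 295 to 452, with the pad edges at 279 and 467. I'll close gently and check the force.

```bash
python3 -m crank '[[0,0,0,0,0,0,28],[0,0,0,0,0,0,27],[0,0,0,0,0,0,26],[0,0,0,0,0,0,25.5],[0,0,0,0,0,0,25],[0,0,0,0,0,0,25],[0,0,0,0,0,0,25],[0,0,0,0,0,0,25]]' 20
```

```text
clock: 4.88
position: [485.3, -90.9, 122.3]
tcp_rot: [3.142, -0.0, -2.751]
force: [0.0, -0.7, 0.2]
gripper_width: 24.9
finger_force: 0.0
```

```bash
python3 -m crank '[[0,0,0,0,0,0,24.5],[0,0,0,0,0,0,24],[0,0,0,0,0,0,23.5],[0,0,0,0,0,0,23],[0,0,0,0,0,0,22],[0,0,0,0,0,0,20],[0,0,0,0,0,0,20],[0,0,0,0,0,0,20]]' 30
```

```text
clock: 5.55
position: [485.4, -91.1, 122.5]
tcp_rot: [-3.141, 0.0, -2.751]
force: [-0.8, -1.0, 1.4]
gripper_width: 22.8
finger_force: 29.3
```

```bash
python3 -m crank '[[0,0,-1,0,0,0,20],[0,0,-2,0,0,0,20],[0,0,-3.5,0,0,0,20],[0,0,-5,0,0,0,20],[0,0,-6.5,0,0,0,20],[0,0,-8,0,0,0,20],[0,0,-8.5,0,0,0,20],[0,0,-8.5,0,0,0,20]]' 40
```

```text
clock: 6.22
position: [485.1, -90.7, 130.6]
tcp_rot: [3.141, -0.0, -2.751]
force: [3.6, -1.3, -9.8]
gripper_width: 22.4
finger_force: 39.6
```

```bash
python3 -m crank '[[-0.3,-7.4,0,0,0,-5,20],[-1.3,-14.8,0,0,0,-10,20],[-2.9,-22,0,0,0,-15,20],[-5.1,-29.1,0,0,0,-20,20],[-8,-35.9,0,0,0,-25,20],[-11.4,-42.5,0,0,0,-30,20],[-14.5,-47.5,0,0,0,-34,20],[-16.2,-50,0,0,0,-36,20]]' 40
python3 -m crank '[[0,0,0,0,0,0,20],[0,0,0,0,0,0,20],[0,0,0,0,0,0,20],[0,0,0.5,0,0,0,20],[0,0,1,0,0,0,20],[0,0,1.5,0,0,0,20],[0,0,1.8,0,0,0,20],[0,0,2,0,0,0,20]]' 40
```

```text
clock: 6.88
position: [518.4, -131.3, 129.9]
tcp_rot: [3.139, -0.001, -2.119]
force: [-1.6, -2.7, -9.6]
gripper_width: 22.6
finger_force: 39.7
clock: 7.55
position: [518.5, -131.3, 128.6]
tcp_rot: [3.141, -0.002, -2.123]
force: [-0.4, -6.2, -8.6]
gripper_width: 22.6
finger_force: 39.8
```

```bash
python3 -m crank '[[0,0,0.3,0,0,0,20],[0,0,0.5,0,0,0,21],[0,0,0.5,0,0,0,22],[0,0,0.5,0,0,0,23],[0,0,0.5,0,0,0,24],[0,0,0.5,0,0,0,25],[0,0,1.5,0,0,0,26],[0,0,3,0,0,0,26]]' 30
```

```text
clock: 8.22
position: [520.1, -130.8, 126.9]
tcp_rot: [-3.14, 0.001, -2.122]
force: [-0.5, 0.1, 0.2]
gripper_width: 26.1
finger_force: 0.2
```

```bash
cat > f.py <<'E'
from h import *
s=state();M=R.from_euler("xyz",s["tcp_rot"]).as_matrix();print("tool-axes force",np.round(M.T@s["force"],1),s["position"].round(1),"yaw",round(np.degrees(s["tcp_rot"][2]),2))
E
python3 -m crank '[[0,-0.4,0,0,0,-0.2,26],[0,-0.8,0,0,0,-0.4,26],[0,-1.2,0,0,0,-0.6,26],[0,-1.6,0,0,0,-0.8,26],[0,-2,0,0,0,-1,26],[0,-2.3,0,0,0,-1.1,26],[0,-2.5,0,0,0,-1.2,26],[0,-2.5,0,0,0,-1.2,26]]'; python3 f.py
python3 -m crank '[[0,-0.2,0,0,0,-0.1,26],[0,-0.4,0,0,0,-0.2,26],[0,-0.6,0,0,0,-0.4,26],[0,-0.8,0,0,0,-0.5,26],[0,-1,0,0,0,-0.7,26],[0,-1.2,0,0,0,-0.8,26],[0,-1.2,0,0,0,-0.8,26],[0,-1.2,0,0,0,-0.8,26]]'; python3 f.py
```

```text
clock: 8.88
position: [521.6, -132.4, 125.8]
tcp_rot: [-3.141, -0.0, -2.101]
force: [0.5, 0.6, 0.2]
gripper_width: 25.9
finger_force: 0.3
tool-axes force [-0.8 -0.1 -0.2] [ 521.6 -132.4  125.8] yaw -120.4
clock: 9.55
position: [522.5, -132.9, 125.8]
tcp_rot: [3.142, -0.0, -2.087]
force: [-1.7, 0.6, -0.7]
gripper_width: 25.7
finger_force: 0.7
tool-axes force [0.3 1.8 0.7] [ 522.5 -132.9  125.8] yaw -119.6
```

```bash
python3 -m crank '[[0,-0.2,0,0,0,-0.1,26],[0,-0.4,0,0,0,-0.2,26],[0,-0.6,0,0,0,-0.4,26],[0,-0.8,0,0,0,-0.5,26],[0,-1,0,0,0,-0.7,26],[0,-1.2,0,0,0,-0.8,26],[0,-1.2,0,0,0,-0.8,26],[0,-1.2,0,0,0,-0.8,26]]'; python3 f.py
```

```text
clock: 10.22
position: [523.7, -133.6, 125.8]
tcp_rot: [-3.141, -0.0, -2.074]
force: [-1.5, 0.8, -1.1]
gripper_width: 26.1
finger_force: 0.8
tool-axes force [0.  1.7 1.1] [ 523.7 -133.6  125.8] yaw -118.8
```

```bash
python3 -m crank '[[0,-0.2,0,0,0,-0.1,26],[0,-0.4,0,0,0,-0.2,26],[0,-0.6,0,0,0,-0.4,26],[0,-0.8,0,0,0,-0.5,26],[0,-1,0,0,0,-0.7,26],[0,-1.2,0,0,0,-0.8,26],[0,-1.2,0,0,0,-0.8,26],[0,-1.2,0,0,0,-0.8,26]]'; python3 f.py
```

```text
clock: 10.88
position: [525.6, -133.4, 126.2]
tcp_rot: [-3.14, -0.001, -2.061]
force: [0.3, 0.7, -0.4]
gripper_width: 26.2
finger_force: 0.0
tool-axes force [-0.8  0.1  0.4] [ 525.6 -133.4  126.2] yaw -118.08
```

```bash
python3 look.py w4; python3 - <<'E'
import cv2
a=cv2.imread("pics/w4.png")[170:370,200:440];cv2.imwrite("pics/w4c.png",cv2.resize(a,None,fx=3,fy=3,interpolation=2))
E
python3 f.py
```

```text
plunger_knob [269.5 323.1] 0.8 [ 526.1 -133.8  120. ]
index_ring [241.5 347.7] 0.63 [ 515.7 -120.8   74. ]
[[-0.8831071713412366, 0.4469548693334248, 0.1426641815762404, 490.1923753565888], [0.4691670732218492, 0.8425754093425047, 0.264478613456272, -200.70167297336025], [-0.0019953270712807524, 0.30049629673333617, -0.953780894293562, 250.0371398199321], [0.0, 0.0, 0.0, 1.0]]
shift [ -17.8   54.  -124.1] turn [-0.1 -0.1 39.7]
tool-axes force [-0.2 -0.6  0.2] [ 525.2 -133.3  125.9] yaw -118.08
```

View pics/w4c.png

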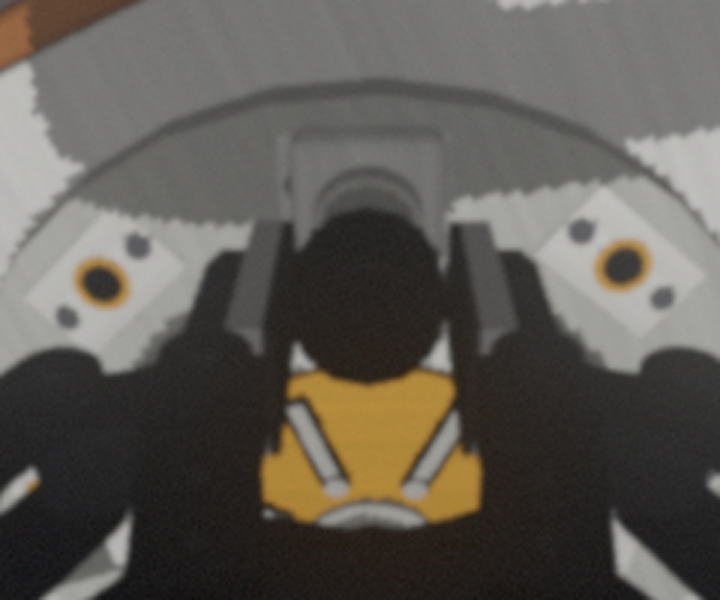

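The knob-to-lug gap in the picture is 78 of 152 px, against 80 of 157 when home, so the pin has dropped and the knob sits free between the pads. Next I'll open, retreat and go to the button.

```bash
python3 -m crank '[[0,0,0,0,0,0,30],[0,0,0,0,0,0,40],[0,0,0,0,0,0,50],[0,0,-10,0,0,0,50],[0,0,-40,0,0,0,50],[0,0,-75,0,0,0,50],[0,0,-100,0,0,0,50],[0,0,-100,0,0,0,50]]'
python3 - <<'E'
from h import *
print(search_frame("wrist","plunger_knob")[:1]) if read_camera("wrist") is not None else 0
go(503.5,104.5,170,112)
E
```

```text
clock: 11.75
position: [528.3, -134.5, 233.1]
tcp_rot: [-3.13, -0.001, -2.061]
force: [1.0, -0.9, 0.0]
gripper_width: 50.0
finger_force: 0.0
[{'pixel': [202.2, 331.9], 'conf': 0.66}]
shift [-199.45  132.01   57.11] turn [-0.23 -0.   39.92]
```

```bash
python3 -m crank '[[-33,22,0,0,0,5,40],[-66,44,0,0,0,10,0],[-99,66,0,0,0,15,0],[-132,88,10,0,0,20,0],[-165,110,20,0,0,25,0],[-199.5,132,35,0,0,30,0],[-199.5,132,45,0,0,35,0],[-199.5,132,45,0,0,35,0]]'
python3 look.py w5
python3 - <<'E'
from h import *
t=trace("wrist","start_top")
for a in t[:1]:
    ys,xs=np.where(a["pixels"]);print(xs.min(),xs.max(),ys.min(),ys.max(),a["conf"])
a=cv2.imread("pics/w5.png")[130:330,200:440];cv2.imwrite("pics/w5c.png",cv2.resize(a,None,fx=3,fy=3,interpolation=2))
E
```

```text
clock: 12.52
position: [499.4, 107.3, 176.9]
tcp_rot: [3.139, -0.007, -2.671]
force: [-0.6, -0.5, 0.3]
gripper_width: -0.1
finger_force: 0.0
plunger_knob [120.4  40.6] 0.66 [ 525.7 -134.1  120. ]
start_top [216.8 319.5] 0.78 [505.5 107.6  82. ]
index_ring [161.3 177.3] 0.96 [518.8 -13.6  74. ]
index_ring [188.5 171.5] 0.55 [542.7 -10.8  74. ]
[[-0.45537700680117366, 0.8508766564190041, 0.26199369694329927, 432.5268912926705], [0.8902965152439083, 0.4345595628450813, 0.13612531463487076, 73.02839393602008], [0.0019739861586569375, 0.2952404137327838, -0.9554209551174485, 301.19956596517204], [0.0, 0.0, 0.0, 1.0]]
shift [ 104.  -167.1  -68.9] turn [-0.1 -0.1  4.8]
304 339 197 233 0.89
```

View pics/w5c.png

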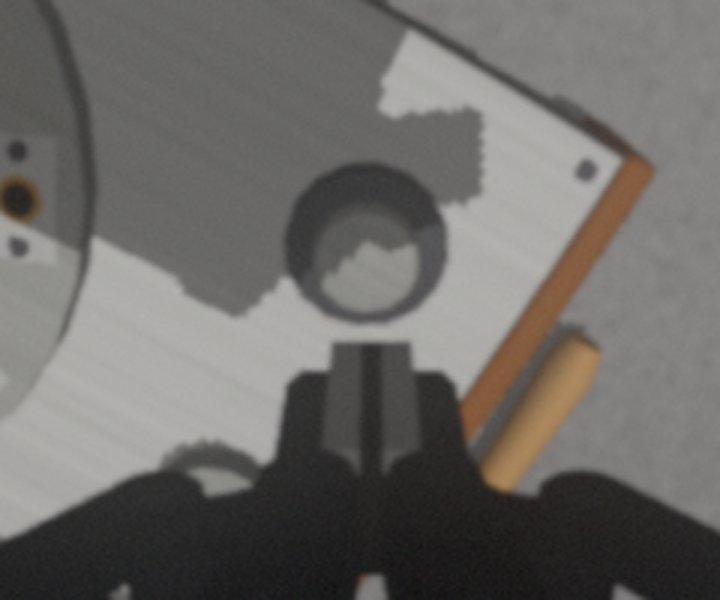

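```bash
python3 - <<'E'
from h import *
p=atz("wrist",(216.5,322.2),82);print(p);go(p[0],p[1],115,np.degrees(state()["tcp_rot"][2])-90+180*0+0)
E
```

```text
[510.34613979 106.44881553  82.        ]
shift [-7.6  -0.79 66.1 ] turn [-0.09 -0.03  0.  ]
```

```bash
python3 - <<'E'
from h import *
m=camera_model("wrist");read_camera("wrist");t=trace("wrist","start_top")[0];print(t["conf"],t["pixel"],atz("wrist",t["pixel"],82,m))
s=state();print(s["position"],s["joint_vel"].round(3));go(505,108,115,np.degrees(s["tcp_rot"][2])-90)
E
```

```text
0.62 [208.1, 328.1] [502.21933723 107.3546827   82.        ]
[503.21084807 103.86619031 181.1809632 ] [ 0.004 -0.001  0.002 -0.     0.002  0.006]
shift [-3.48  2.98 66.18] turn [-0.09 -0.01  0.  ]
```

```bash
python3 -m crank '[[-2.3,2.8,15,0,0,0,0],[-2.3,2.8,30,0,0,0,0],[-2.3,2.8,45,0,0,0,0],[-2.3,2.8,55,0,0,0,0],[-2.3,2.8,60,0,0,0,0],[-2.3,2.8,65,0,0,0,0],[-2.3,2.8,65,0,0,0,0],[-2.3,2.8,65,0,0,0,0]]'
```

```text
clock: 13.53
position: [503.6, 108.3, 115.9]
tcp_rot: [-3.141, -0.001, -2.672]
force: [0.6, 0.3, 0.8]
gripper_width: -0.2
finger_force: 0.0
```

```bash
python3 -m crank '[[0,0,1,0,0,0,0],[0,0,2,0,0,0,0],[0,0,3,0,0,0,0],[0,0,4,0,0,0,0],[0,0,5,0,0,0,0],[0,0,6,0,0,0,0],[0,0,6,0,0,0,0],[0,0,6,0,0,0,0]]'
```

```text
clock: 14.2
position: [503.2, 108.5, 109.4]
tcp_rot: [-3.141, -0.001, -2.672]
force: [1.0, 0.0, 0.1]
gripper_width: 0.0
finger_force: 0.0
```

```bash
python3 -m crank '[[0,0,1,0,0,0,0],[0,0,2,0,0,0,0],[0,0,3,0,0,0,0],[0,0,4,0,0,0,0],[0,0,5,0,0,0,0],[0,0,6,0,0,0,0],[0,0,6,0,0,0,0],[0,0,6,0,0,0,0]]'
```

```text
clock: 14.87
position: [503.2, 108.4, 103.4]
tcp_rot: [-3.141, -0.001, -2.672]
force: [-1.3, 0.5, -1.1]
gripper_width: 0.0
finger_force: 0.0
```

```bash
python3 -m crank '[[0,0,1,0,0,0,0],[0,0,2,0,0,0,0],[0,0,3,0,0,0,0],[0,0,3.5,0,0,0,0],[0,0,4,0,0,0,0],[0,0,4,0,0,0,0],[0,0,4,0,0,0,0],[0,0,4,0,0,0,0]]'
```

```text
clock: 15.53
position: [503.4, 108.5, 99.6]
tcp_rot: [-3.141, -0.001, -2.672]
force: [-0.0, 0.1, 1.2]
gripper_width: 0.0
finger_force: 1.1
```

```bash
python3 -m crank '[[0,0,1,0,0,0,0],[0,0,2,0,0,0,0],[0,0,3,0,0,0,0],[0,0,3.5,0,0,0,0],[0,0,4,0,0,0,0],[0,0,4,0,0,0,0],[0,0,4,0,0,0,0],[0,0,4,0,0,0,0]]'
```

```text
clock: 16.2
position: [503.4, 108.5, 95.6]
tcp_rot: [-3.141, -0.001, -2.672]
force: [-1.4, -0.2, 4.9]
gripper_width: 0.0
finger_force: 2.2
```

```bash
python3 -m crank '[[0,0,1,0,0,0,0],[0,0,2,0,0,0,0],[0,0,3,0,0,0,0],[0,0,3.5,0,0,0,0],[0,0,4,0,0,0,0],[0,0,4,0,0,0,0],[0,0,4,0,0,0,0],[0,0,4,0,0,0,0]]'
```

```text
clock: 16.87
position: [503.6, 108.5, 94.6]
tcp_rot: [-3.14, -0.001, -2.671]
force: [-12.9, -1.6, 33.0]
gripper_width: -0.4
finger_force: 16.3
```

The button has bottomed out at 33 N, so I'll retreat.

```bash
python3 -m crank '[[0,0,-4,0,0,0,0],[0,0,-10,0,0,0,0],[0,0,-25,0,0,0,0],[0,0,-50,0,0,0,0],[0,0,-80,0,0,0,0],[0,0,-110,0,0,0,0],[0,0,-120,0,0,0,0],[0,0,-120,0,0,0,0]]'
python3 look.py w6; python3 f.py
```

```text
clock: 17.53
position: [505.1, 108.6, 214.3]
tcp_rot: [-3.138, 0.004, -2.672]
force: [0.4, 0.1, 0.5]
gripper_width: 0.1
finger_force: 0.0
plunger_knob [111.6  73.3] 0.57 [ 526.8 -129.9  120. ]
start_top [192.7 324.4] 0.98 [503.7 108.5  82. ]
start_top [229. 536.] 0.41 [435.1 328.8  82. ]
index_ring [148.  196.5] 0.79 [520.6 -13.1  74. ]
index_ring [312.6 484.6] 0.44 [550.4 347.7  74. ]
[[-0.4543014311636639, 0.8476093749616571, 0.27416884782876794, 436.69247825337965], [0.8908389039769322, 0.4336397256355654, 0.1355088023409846, 74.41051862635965], [-0.004031972696241307, 0.3058021187431815, -0.952086554557072, 337.7103065442601], [0.0, 0.0, 0.0, 1.0]]
shift [ 105.3 -171.6  -40.4] turn [ 0.  -0.3  4.7]
tool-axes force [ 0.5 -0.7  0.1] [502.  108.6 209.2] yaw -153.09
```

View pics/w6.png

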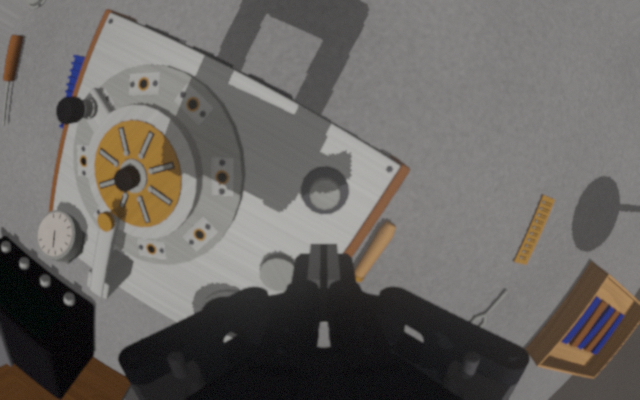

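The knob at (72,110) sits over the next hole, one on from home. The button at (190,325) is up, the bystanders are undisturbed, and the robot is clear.

```bash
python3 -c "
from workcell import *
print(finish_job())"
```

```text
the job is handed in; nothing more can be done
None
```

I indexed the turntable one hole counter-clockwise (about 39°), with the pin home by the wrist picture, pressed the start button until it bottomed at 33 N, let it go, and handed the job in at about 18 s; no verdict came back.

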